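# Set the colour cup and dip the brush

### The arm

A 6-joint arm with a two-finger parallel gripper is mounted at the origin on the work surface. World frame = base frame: x ahead of the robot, y to its left, z up, the work surface at z = 0. Lengths are in m, angles in rad, forces in N, time in s.
With the tool pointing down it reaches from about 0.35 to 0.975 m from the base axis. Payload 4.9 kg.
Tool frame: the origin (TCP) lies at the very end of the fingers, on their centre line; the grasp point (between the pads) lies 19 mm behind it (ctrl.pinch_z is the distance from the TCP to the grasp point, in m); z points along the fingers, y is the direction in which the jaws open and shut (so a half turn about z gives the same grasp; the last joint's range is limited). The gripper opens to 85 mm and grips with 20 to 120 N. Pads are 22 mm wide; open, the fingers measure 114 mm over their backs; the gripper's body (76 mm by 85 mm) begins 54 mm behind the grasp point. The pads swing forward as they close: fully open they stand 13 mm farther back than shut.
Start: joints at [-1.432, 0.053, 1.613, -0, 1.476, -0.119], TCP at [0.159, -0.604, 0.231] pointing down, gripper open.
Joint ranges: [-3.01, 3.01], [-1.01, 2.22], [0.06, 2.58], [-1.02, 4.17], [0.09, 2.62], [-3.14, 3.14]. Speed limits (rad/s): [2.57, 2.57, 3.14, 3.14, 3.14, 3.14].

### API

Orientations are given as a rotation vector (axis times angle).
In Python, from station import ctrl gives the robot as it stands.
- The arm moves only by the tool carry_out, never from a script. Its argument "series" is a list of rows, each a list of 7 numbers: the shift along the world's x, y, z each as a share of 0.025 m, from -1 to 1, then the turn, a rotation vector about the world's x, y, z each as a share of 0.1 rad, from -1 to 1, then the opening, from 0 (shut) to 1 (fully open). A call has 1 to 12 rows; each row shifts and turns the commanded pose from where the row before left it; what a row does not reach is not made up. A row lasts 1/10 s, in which the tool goes at most 50 mm and 8.59 degrees, less where a joint would pass 70% of its speed; a pose out of reach is approached as far as the arm can. A call with a number of a shift or a turn outside -1 to 1 is refused whole. A call with a gripper value outside its range is refused whole. The fingers move at their own pace and stop on an object; "grip_force" is the grip in N (left out, the last holds). Time passes only in rows, so rows that do not move let the fingers close. It gives the time, the measured TCP pose, the force and the opening at its end, in the units of the state.
- ctrl.get_obs(): the state, without advancing time (a new reading comes with each control period).
- ctrl.get_image(name): name is "side" or "top"; returns a dict with "frame" (384x512x3 uint8, blue, green, red), "fx", "fy", "cx", "cy" (pixels), "R" (3x3) and "t" (3): a world point X has camera coordinates R X + t. Camera axes: x right, y down, z forward; pixel columns grow to the right and rows downward; lengths in m; the calibration is good to about 2 mm. A picture is of the moment at which its call begins. There is no depth.
- ctrl.finish_job(): hands the job in, once; it reports no verdict.
Trained networks look in a picture, given as the dict that the camera call returned (one of the last four; its "shot" number tells which), for a name from the list of things; names that differ only in an ending like _2 or _b are one class to them, and where a whole thing is asked for, a point or a joint stands for the part that bears it (a point fixed in the world has none). Each returns a list of dicts, best first, with "p" (0 to 1); they miss things now and then, are a little off and sometimes report something else, mostly with a low value. They report only what shows in the picture. A call takes as long as a camera call. They do not tell look-alikes from the thing itself.
- ctrl.trace(picture, name): "mask" (384x512 bool, what is visible of it) and "rect" ([left, top, width, height] as shares, 0 to 1, of the picture: columns of its width, rows of its height, round what is visible of it).
- ctrl.mark_of(picture, name): "position" ([column, row] as shares, 0 to 1, of the picture: columns of its width, rows of its height: a listed point, or the origin of a listed thing).
The state is a dict: "t": time; "q": joint angles; "dq": joint speeds; "effort": joint torques, N m; "tool_pos": TCP position; "tool_rot": TCP orientation; "contact_force": force on the tool from outside, world axes, zero at the start; "wrist_torque": the same for the moment, N m; "opening": finger opening in m.
Only numpy, scipy, OpenCV 4.12 (cv2) and the standard library are available. Lean on these libraries where they do the work, as an engineer would, in place of code of your own. Each camera call takes 0.05 s, during which the arm holds its last target.

### The job

Slide the red colour cup along the bench, without lifting or tipping it, until it stands inside the blue tape square, and let go of it. Then take the brush from its stand, gently dip its bristle tip into the cup at least halfway down, and lay the brush back on its stand the way it was, tip end low, leaving the cup inside the blue square. Leave the jar, the mug and the pliers alone.

Things in the scene. Friction and masses are not known exactly. Their poses are not given: they have to be found in the camera images.
- cup: Open round red cup, straight sides, 66 mm outside diameter, 45 mm tall, wall 3 mm (60 mm inside), floor 5 mm thick, about 0.3 kg. Origin: centre of its underside, z up the cup. It starts inside the white tape square.
- cup_rim (a point): Centre of the cup's open mouth, level with the rim, 45 mm above its underside.
- mark_blue: The goal: a flat square of blue tape on the bench, 92 mm inside, 116 mm outside, tape 12 mm wide. Origin: its centre, at bench level; x and y along its sides. Nothing to bump into.
- mark_white: Similar flat square of white tape, where the cup starts. Origin: its centre.
- mark_green: Similar flat square of green tape, not used. Origin: its centre.
- brush: Straight round brush, 195 mm, 0.07 kg. Origin on its axis; x points to the bristle tip. Yellow handle 18 mm thick from x = -100 to +30 mm, steel ferrule 12 mm thick to +60 mm, stiff black bristles 13 mm thick tapering to 5 mm at +95 mm. Starts on the stand, sloping 20 degrees, tip low. Free to grip from above between the cradles, x = -50 to +15 mm.
- brush_tip (a point): The end of the bristles, on the brush's axis (x = +95 mm of the brush).
- stand: Fixed stand: dark wood base 200 x 70 x 8 mm, two open V cradles (aluminium, 10 mm long, 35 mm wide) under the brush at brush x = +37 mm (low, ferrule) and -70 mm (high, handle). Origin: centre of underside, z up, x to the low end. Brush in place: origin at x 0, y 0, z 58 mm of the stand, its x axis 20 degrees below the stand's x; the thick handle stops at the low cradle.
- jar: Closed amber jar, 60 mm diameter, 110 mm tall, bystander. Origin: centre of its underside.
- mug: Blue mug, 76 mm diameter, 90 mm tall, with a handle on its +y side, bystander. Origin: centre of its underside.
- pliers: Pliers with red grips lying flat, about 185 mm long along their x, 14 mm thick, bystander. Origin: on the bench under the middle.
Things that resemble listed ones, but are neither listed nor needed, are in the scene too. There is more than one size of the cup; the one meant has the size given above.

How it is judged:
By the outcome, as a careful person would: the job done as asked, in the order asked, and still so for the second after the job is handed in, with the robot touching nothing.
It also fails if it takes over 72 s, if anything falls off the work surface, if the arm or the gripper's body presses on something with over 40 N, if the wrist force passes 120 N, or if a joint passes its speed limit or range.

## Working session

There is one attempt and no reset: what is moved stays moved. The work goes in short steps, Python scripts to look and compute and a tool call to move; the robot and the scene stay as the last step left them, time stands still between calls to the robot, and variables do not carry over. Pictures are saved under pics/ and viewed, and the job is handed in when it is done.

Besides the shell and the picture viewer there is one more tool, called in YAML: its name, and indented under it one key for each argument. carry_out: Moves the arm, as the interface text tells. Shift numbers are shares of 0.025 m and turn numbers shares of 0.1 rad, none past 1 either way. Its arguments: {"type":"object","properties":{"series":{"type":"array"},"grip_force":{"type":"number"}},"required":["series"]}

```bash
ls; mkdir -p pics
python3 - <<'E'
from station import ctrl
import cv2, numpy as np, pickle
o=ctrl.get_obs(); print(o['t'],o['tool_pos'],o['tool_rot'],o['opening'],ctrl.pinch_z)
P={}
for n in ('side','top'):
    p=ctrl.get_image(n); P[n]=p
    cv2.imwrite(f'pics/{n}0.png',p['frame'])
    print(n,p['fx'],p['fy'],p['cx'],p['cy'],np.round(p['R'],3).tolist(),np.round(p['t'],3).tolist())
    for k in ['cup','mark_blue','mark_white','brush','brush_tip','stand','cup_rim','jar','mug','pliers','mark_green']:
        m=ctrl.mark_of(p,k); r=ctrl.trace(p,k)
        print(k,[(np.round(np.array(d['position'])*[512,384],1).tolist(),round(d['p'],2)) for d in m[:4]],[(np.round(np.array(d['rect'])*[512,384,512,384]).tolist(),round(d['p'],2)) for d in r[:4]])
pickle.dump(P,open('P0.pkl','wb'))
E
```

```text
pics
0.0 [ 0.15926232 -0.60372945  0.23006472] [-3.11347710e+00 -4.03575596e-01  1.44445711e-05] 0.0853567248180739 0.0187
side 401.87492487915586 401.87492487915586 253.75656199688348 197.7913551213551 [[-0.971, -0.239, -0.017], [-0.153, 0.671, -0.725], [0.185, -0.701, -0.688]] [0.524, 0.135, 0.823]
cup [([249.1, 275.5], 0.98), ([339.2, 254.2], 0.9), ([285.5, 234.5], 0.65), ([301.2, 146.6], 0.64)] [([316.0, 222.0, 51.0, 46.0], 0.94), ([236.0, 254.0, 25.0, 26.0], 0.84), ([266.0, 210.0, 32.0, 37.0], 0.6)]
mark_blue [([284.9, 190.9], 0.93)] []
mark_white [] [([246.0, 213.0, 63.0, 45.0], 0.64)]
brush [([213.6, 322.3], 0.88), ([267.9, 339.5], 0.42)] [([157.0, 294.0, 104.0, 50.0], 0.85)]
brush_tip [([264.2, 339.1], 0.6)] [([154.0, 293.0, 110.0, 50.0], 0.86)]
stand [([281.8, 191.0], 0.42)] [([158.0, 298.0, 119.0, 72.0], 0.73)]
cup_rim [([250.5, 264.9], 0.9), ([282.2, 218.4], 0.79), ([343.9, 232.2], 0.72)] [([318.0, 220.0, 48.0, 51.0], 0.75), ([241.0, 254.0, 22.0, 29.0], 0.62), ([265.0, 211.0, 33.0, 37.0], 0.59)]
jar [([229.9, 147.8], 0.77), ([214.2, 321.3], 0.38)] [([214.0, 109.0, 28.0, 49
[... 834 characters left out ...]
ip [([138.2, 222.4], 0.8)] [([276.0, 184.0, 58.0, 54.0], 0.72), ([128.0, 143.0, 10.0, 83.0], 0.61)]
stand [([146.6, 187.8], 0.72)] [([129.0, 149.0, 31.0, 83.0], 0.91), ([129.0, 142.0, 11.0, 83.0], 0.3)]
cup_rim [([196.0, 201.3], 0.87), ([246.6, 215.9], 0.72), ([236.8, 275.3], 0.69)] [([218.0, 254.0, 33.0, 42.0], 0.9), ([232.0, 204.0, 28.0, 30.0], 0.89), ([189.0, 194.0, 23.0, 18.0], 0.6)]
jar [([357.0, 144.5], 0.55)] [([346.0, 120.0, 35.0, 31.0], 0.92)]
mug [([261.5, 123.9], 0.64), ([244.2, 219.0], 0.17)] [([235.0, 102.0, 47.0, 41.0], 0.56)]
pliers [([162.2, 114.6], 0.72)] [([149.0, 77.0, 22.0, 68.0], 0.66)]
mark_green [] [([350.0, 191.0, 58.0, 53.0], 0.76), ([226.0, 193.0, 44.0, 48.0], 0.6)]
```

Run:
```python
import cv2
for n in ('side','top'):
    f=cv2.imread(f'pics/{n}0.png'); c=f[90:384,60:420] if n=='side' else f[60:320,100:430]
    cv2.imwrite(f'pics/{n}0z.png',cv2.resize(c,None,fx=2,fy=2,interpolation=cv2.INTER_CUBIC))
```

```text
(no output)
```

View pics/side0z.png

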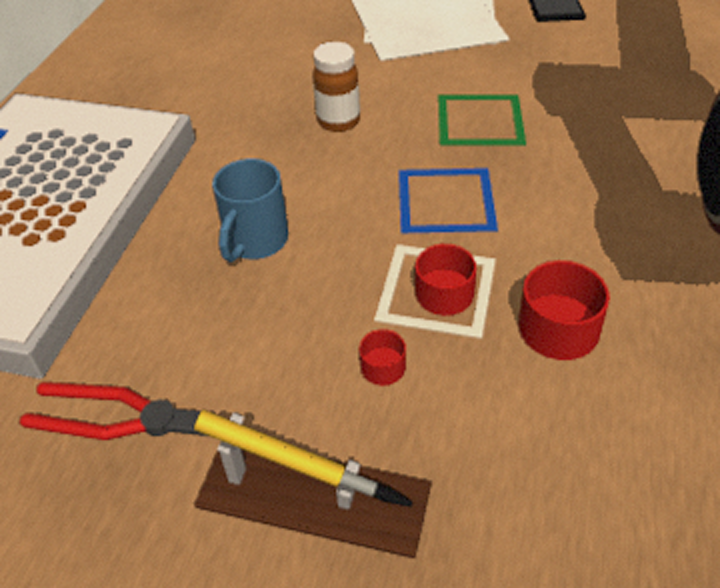

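View pics/top0z.png

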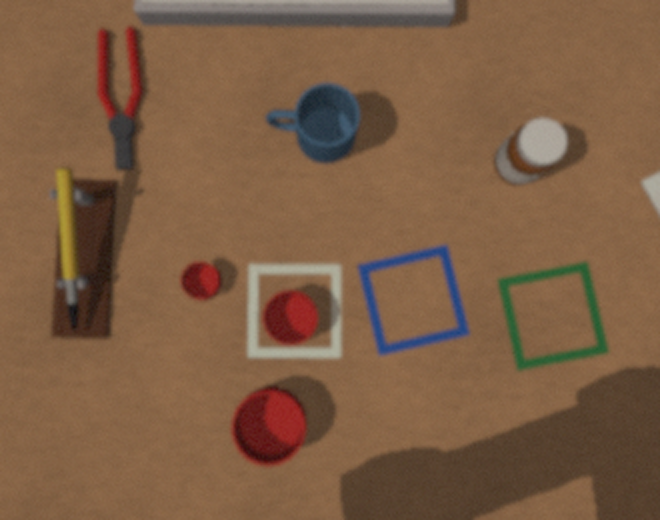

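The red cup in the white square sits at about (286,232) in the side image and (245,218) in top. A smaller and a larger look-alike stand either side of it. The blue square is to the cup's right in the top image at about (306,210), and the brush is on its stand at the left, about (133,185). Next I'll fit exact poses.

```bash
cat > h.py <<'E'
import numpy as np, cv2
def proj(p,X):
    X=np.atleast_2d(X); c=X@np.array(p['R']).T+np.array(p['t'])
    return np.c_[c[:,0]/c[:,2]*p['fx']+p['cx'],c[:,1]/c[:,2]*p['fy']+p['cy']]
def unproj(p,uv,z):
    uv=np.atleast_2d(uv).astype(float); R=np.array(p['R']);t=np.array(p['t'])
    d=np.c_[(uv[:,0]-p['cx'])/p['fx'],(uv[:,1]-p['cy'])/p['fy'],np.ones(len(uv))]@R
    C=-R.T@t
    return C+d*((z-C[2])/d[:,2])[:,None]
def mask_poly(pts,S=8):
    m=np.zeros((384,512),np.uint8); cv2.fillConvexPoly(m,cv2.convexHull(np.round(pts*S*1.0).astype(np.int32)),1,lineType=8,shift=3); return m>0
def cyl(x,y,r,h,n=48):
    a=np.linspace(0,2*np.pi,n,endpoint=False); c=np.c_[x+r*np.cos(a),y+r*np.sin(a)]
    return np.r_[np.c_[c,np.zeros(n)],np.c_[c,np.full(n,h)]]
def redmask(f):
    h=cv2.cvtColor(f,cv2.COLOR_BGR2HSV); return ((h[...,0]<6)|(h[...,0]>174))&(h[...,1]>170)
def bluemask(f):
    h=cv2.cvtColor(f,cv2.COLOR_BGR2HSV); return (abs(h[...,0].astype(int)-110)<10)&(h[...,1]>150)
E
python3 - <<'E'
import pickle; from h import *
from scipy.optimize import minimize
P=pickle.load(open('P0.pkl','rb'))
boxes={'side':(262,205,305,252),'top':(228,200,264,236)}
M={}
for n in P:
    m=redmask(P[n]['frame']); a,b,c,d=boxes[n]; k=np.zeros_like(m);k[b:d,a:c]=m[b:d,a:c]
    nc,l,s,ce=cv2.connectedComponentsWithStats(k.astype(np.uint8)); i=1+np.argmax(s[1:,4]); M[n]=l==i; print(n,s[i])
def iou(a,b): return (a&b).sum()/(a|b).sum()
def fit(ns,r=None):
    def f(v): 
        return -sum(iou(mask_poly(proj(P[n],cyl(v[0]/100,v[1]/100,v[2]/100 if r is None else r,.045 if r else v[2]/100*45/33))),M[n]) for n in ns)
    c=unproj(P['top'],[[245,218]],.03)[0]*100
    x0=[c[0],c[1]]+([] if r else [3.3])
    x0=np.array(x0); sim=np.r_[[x0],x0+.7*np.eye(len(x0))]
    R=minimize(f,x0,method='Nelder-Mead',options=dict(initial_simplex=sim,xatol=1e-3)); return R.x/100,R.fun
print('cup',fit(['side','top']),fit(['side'],.033),fit(['top'],.033),fit(['side','top'],.033))
for n in P:
    m=bluemask(P[n]['frame']); k=np.zeros_like(m); a,b,c,d={'side':(250,165,320,215),'top':(270,175,340,245)}[n]; k[b:d,a:c]=m[b:d,a:c]
    v,u=np.nonzero(k); X=unproj(P[n],np.c_[u,v]+0.0,0)[:,:2]; r=cv2.minAreaRect((X*1000).astype(np.float32)); print('blue',n,len(X),r)
# stand/brush: handle yellow mask axis
for n in P:
    h=cv2.cvtColor(P[n]['frame'],cv2.COLOR_BGR2HSV); m=(abs(h[...,0].astype(int)-25)<6)&(h[...,1]>180)&(h[...,2]>90)
    nc,l,s,ce=cv2.connectedComponentsWithStats(m.astype(np.uint8)); i=1+np.argmax(s[1:,4]); print('yellow',n,s[i],ce[i]); M['b'+n]=l==i
def brush(sx,sy,yaw,part=(-.1,.03),r=.009):
    ca,sa=np.cos(np.radians(20)),np.sin(np.radians(20)); c,s=np.cos(yaw),np.sin(yaw)
    d=np.array([ca*c,ca*s,-sa]); e1=np.array([-s,c,0]); e2=np.cross(d,e1); o=np.array([sx,sy,.058])
    a=np.linspace(0,2*np.pi,24); ring=r*(np.cos(a)[:,None]*e1+np.sin(a)[:,None]*e2)
    return np.r_[o+part[0]*d+ring,o+part[1]*d+ring]
def fb(ns):
    f=lambda v:-sum(iou(mask_poly(proj(P[n],brush(v[0]/100,v[1]/100,v[2]/10))),M['b'+n]) for n in ns)
    c=unproj(P['top'],[[133,185]],.06)[0]*100
    x0=np.array([c[0],c[1],np.pi*10]); best=None
    for k in range(4):
        R=minimize(f,x0,method='Nelder-Mead',options=dict(initial_simplex=np.r_[[x0],x0+.8*np.eye(3)],xatol=1e-3)); x0=R.x
    return R.x/[100,100,10],R.fun
print('brush',fb(['side','top']),fb(['side']),fb(['top']))
for k,(u,v) in {'jar':(357,144),'mug':(262,124)}.items(): print(k,unproj(P['top'],[[u,v]],.05))
print('small',unproj(P['top'],[[201,200]],.02),'big',unproj(P['top'],[[236,273]],.04))
E
```

```text
side [267 212  31  36 915]
top [232 206  27  26 541]
cup (array([0.46869334, 0.0305846 , 0.03097337]), np.float64(-1.8984316232887015)) (array([0.46732259, 0.02931495]), np.float64(-0.904950495049505)) (array([0.46938313, 0.03047924]), np.float64(-0.8387596899224806)) (array([0.46879026, 0.03038532]), np.float64(-1.7389391328219128))
blue side 419 ((494.5619201660156, -119.52633666992188), (113.8956298828125, 111.06622314453125), 13.204840660095215)
blue top 330 ((496.710693359375, -119.13986206054688), (108.44817352294922, 109.1302719116211), 14.634137153625488)
yellow side [157 295  75  38 799] [195.12515645 313.81226533]
yellow top [133 166   4   8  12] [134.75 169.25]
brush (array([0.53800845, 0.29342282, 3.1426292 ]), np.float64(-0.8718249042161395)) (array([0.53804348, 0.29347775, 3.14250247]), np.float64(-0.847547974413646)) (array([0.54418365, 0.29495899, 3.07850881]), np.float64(-0.023668639053254437))
jar [[ 0.65493883 -0.23207725  0.05      ]]
mug [[ 0.69798302 -0.00272491  0.05      ]]
small [[0.51161955 0.14163114 0.02      ]] big [[0.34139366 0.04861031 0.04      ]]
```

carry_out:
  series:
    - [0.43,0.87,0,0,0,0,1]
    - [0.43,0.87,0,0,0,0,1]
    - [0.43,0.87,0,0,0,0,1]
    - [0.43,0.87,0,0,0,0,1]
    - [0.43,0.87,0,0,0,0,1]
    - [0.43,0.87,0,0,0,0,1]
    - [0.43,0.87,0,0,0,0,1]
    - [0.43,0.87,0,0,0,0,1]
    - [0.43,0.87,0,0,0,0,1]
    - [0.43,0.87,0,0,0,0,1]
    - [0.43,0.87,0,0,0,0,1]
    - [0.43,0.87,0,0,0,0,1]
  grip_force: 20

```text
t: 3.5
tool_pos: [0.2887, -0.3424, 0.2315]
tool_rot: [3.115, 0.404, 0.0]
contact_force: [0.3, 0.2, 0.1]
opening: 0.0855
```

```bash
cat >> h.py <<'E'
def brush(sx,sy,yaw,part=(-.1,.03),r=.009,pitch=20,z=.058):
    ca,sa=np.cos(np.radians(pitch)),np.sin(np.radians(pitch)); c,s=np.cos(yaw),np.sin(yaw)
    d=np.array([ca*c,ca*s,-sa]); e1=np.array([-s,c,0]); e2=np.cross(d,e1); o=np.array([sx,sy,z])
    a=np.linspace(0,2*np.pi,24); ring=r*(np.cos(a)[:,None]*e1+np.sin(a)[:,None]*e2)
    return np.r_[o+part[0]*d+ring,o+part[1]*d+ring]
E
python3 - <<'E'
import pickle; from h import *
from scipy.optimize import minimize
P=pickle.load(open('P0.pkl','rb'))
M={}
for n,(a,b,c,d) in {'side':(150,290,240,340),'top':(120,135,142,215)}.items():
    h=cv2.cvtColor(P[n]['frame'],cv2.COLOR_BGR2HSV); m=(abs(h[...,0].astype(int)-24)<9)&(h[...,1]>(160 if n=='side' else 150))&(h[...,2]>(80 if n=='side' else 130)); k=np.zeros_like(m);k[b:d,a:c]=m[b:d,a:c]
    nc,l,s,ce=cv2.connectedComponentsWithStats(k.astype(np.uint8)); i=1+np.argmax(s[1:,4]); print('yellow',n,s[i],ce[i]); M[n]=l==i
iou=lambda a,b:(a&b).sum()/(a|b).sum()
def fb(ns):
    f=lambda v:-sum(iou(mask_poly(proj(P[n],brush(v[0]/100,v[1]/100,v[2]/10))),M[n]) for n in ns)
    x0=np.array([53.8,29.3,np.pi*10])
    for k in range(4):
        R=minimize(f,x0,method='Nelder-Mead',options=dict(initial_simplex=np.r_[[x0],x0+.8*np.eye(3)],xatol=1e-3)); x0=R.x
    return R.x/[100,100,10],R.fun
r=fb(['side','top']); print('brush',r,fb(['side']),fb(['top']))
v=r[0]
for n,(a,b,c,d) in {'side':(140,280,300,380),'top':(100,120,180,260)}.items():
    f=P[n]['frame'].copy(); f=cv2.resize(f,None,fx=4,fy=4,interpolation=cv2.INTER_CUBIC)
    for part,rr in (((-.1,.03),.009),((.03,.06),.006),((.06,.095),.0045)):
        cv2.polylines(f,[cv2.convexHull(np.round((proj(P[n],brush(*v,part,rr))+.5)*4).astype(np.int32))],True,(255,255,0),1)
    cv2.imwrite(f'pics/{n}_b.png',f[b*4:d*4,a*4:c*4])
f=np.hstack([cv2.imread('pics/side_b.png')[:400,:480],cv2.imread('pics/top_b.png')[60:460,:320]]); cv2.imwrite('pics/bfit.png',f)
E
```

```text
yellow side [157 295  76  39 896] [194.73995536 313.671875  ]
yellow top [128 144   9  55 307] [132.03583062 170.46579805]
brush (array([0.5364281 , 0.29336749, 3.1446967 ]), np.float64(-1.5327991157778391)) (array([0.53659194, 0.29319127, 3.13653095]), np.float64(-0.951063829787234)) (array([0.53978578, 0.29964067, 3.1154092 ]), np.float64(-0.6043307086614174))
```

View pics/bfit.png

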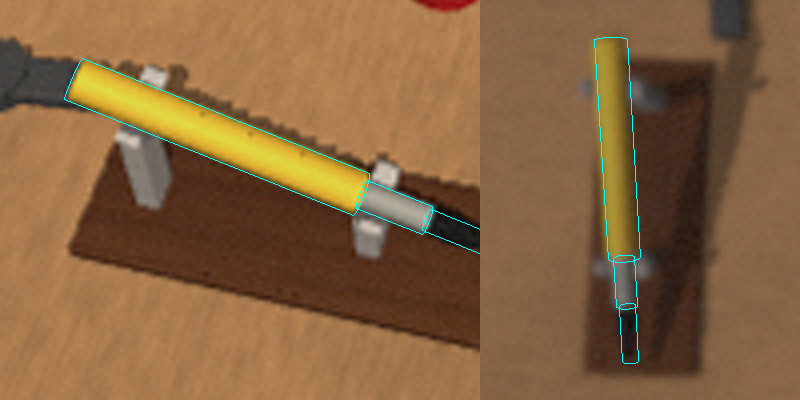

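The brush fit matches both views closely, giving brush origin ≈ (0.537, 0.293) and yaw ≈ π.

carry_out:
  series:
    - [0.45,0.93,0,0,0,0,1]
    - [0.45,0.93,0,0,0,0,1]
    - [0.45,0.93,0,0,0,0,1]
    - [0.45,0.93,0,0,0,0,1]
    - [0.45,0.93,0,0,0,0,1]
    - [0.45,0.93,0,0,0,0,1]
    - [0.45,0.93,0,0,0,0,1]
    - [0.45,0.93,0,0,0,0,1]
    - [0.45,0.93,0,0,0,0,1]
    - [0.45,0.93,0,0,0,0,1]
    - [0.45,0.93,0,0,0,0,1]
    - [0.45,0.93,0,0,0,0,1]

```text
t: 4.7
tool_pos: [0.4237, -0.0633, 0.2315]
tool_rot: [3.115, 0.404, 0.001]
contact_force: [-0.2, -0.5, 0.6]
opening: 0.0854
```

carry_out:
  series:
    - [0.45,0.93,-0.5,0,0,0,1]
    - [0.45,0.93,-0.5,0,0,0,1]
    - [0.45,0.93,-0.8,0,0,0,1]
    - [0.45,0.93,-0.8,0,0,0,1]
    - [0,0,-0.8,0,0,0,1]
    - [0,0,0,0,0,0,1]

```text
t: 5.3
tool_pos: [0.4662, 0.0295, 0.1431]
tool_rot: [-3.114, -0.406, 0.01]
contact_force: [-0.1, 0.3, -0.6]
opening: 0.0855
```

carry_out:
  series:
    - [0.1,0.02,-0.8,0,0,0,1]
    - [0,0,-0.8,0,0,0,1]
    - [0,0,-0.8,0,0,0,1]
    - [0,0,-0.8,0,0,0,1]
    - [0,0,0,0,0,0,1]

```text
t: 5.8
tool_pos: [0.4691, 0.0289, 0.0646]
tool_rot: [-3.115, -0.402, 0.007]
contact_force: [0.0, 0.1, 0.1]
opening: 0.0856
```

Run:
```python
from station import ctrl
import cv2, numpy as np
fs=[]
for n,(a,b,c,d) in (('side',(220,160,340,290)),('top',(190,150,310,280))):
    f=ctrl.get_image(n)['frame'][b:d,a:c]; fs.append(cv2.resize(f,None,fx=3,fy=3,interpolation=cv2.INTER_CUBIC))
cv2.imwrite('pics/pre.png',np.hstack(fs))
```

```text
(no output)
```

View pics/pre.png

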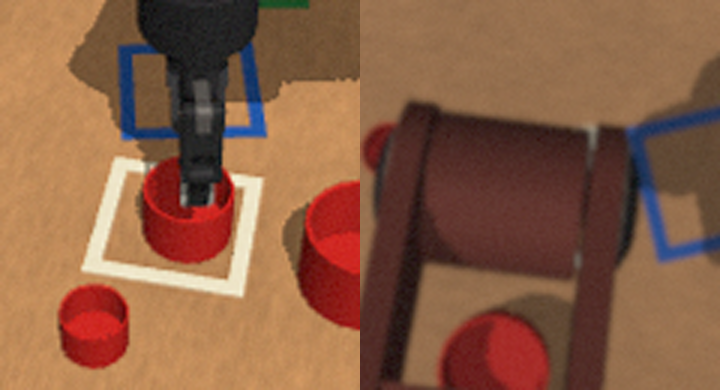

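The side view shows the fingers above the cup in the white square, with the near fingertip at about (288,227) in the full image. I'll check that against the projected position.

Run:
```python
import pickle; from h import *
P=pickle.load(open('P0.pkl','rb'))
for s in (1,-1):
  for k in (.0427,.057):
    for z in (.0646,.0776): print(s,k,z,((proj(P['side'],[[.469-s*.255*k,.029+s*.967*k,z]])-[220,160])*3).round())
print(((proj(P['side'],[[.469,.0295,.045]])-[220,160])*3).round())
```

```text
1 0.0427 0.0646 [[192. 210.]]
1 0.0427 0.0776 [[193. 197.]]
1 0.057 0.0646 [[194. 226.]]
1 0.057 0.0776 [[194. 213.]]
-1 0.0427 0.0646 [[184. 122.]]
-1 0.0427 0.0776 [[184. 109.]]
-1 0.057 0.0646 [[183. 109.]]
-1 0.057 0.0776 [[183.  96.]]
[[187. 184.]]
```

carry_out:
  series:
    - [0,0.04,-0.5,0,0,0,1]
    - [0,0,-0.5,0,0,0,1]
    - [0,0,-0.5,0,0,0,1]
    - [0,0,-0.4,0,0,0,1]
    - [0,0,-0.3,0,0,0,1]
    - [0,0,0,0,0,0,1]

```text
t: 6.5
tool_pos: [0.4696, 0.0303, 0.0096]
tool_rot: [-3.115, -0.404, 0.005]
contact_force: [-0.7, 0.8, 0.6]
opening: 0.0851
```

carry_out:
  series:
    - [0,0,-0.15,0,0,0,0.85]
    - [0,0,0,0,0,0,0.8]
    - [0,0,0,0,0,0,0.75]
    - [0,0,0,0,0,0,0.72]
    - [0,0,0,0,0,0,0.7]
    - [0,0,0,0,0,0,0.7]
  grip_force: 20

```text
t: 7.1
tool_pos: [0.4711, 0.0301, 0.0078]
tool_rot: [3.115, 0.404, 0.001]
contact_force: [0.5, 0.3, -0.3]
opening: 0.0656
```

carry_out:
  series:
    - [0.04,-0.25,0,0,0,0,0.7]
    - [0.09,-0.5,0,0,0,0,0.7]
    - [0.09,-0.5,0,0,0,0,0.7]
    - [0.09,-0.5,0,0,0,0,0.7]
    - [0.09,-0.5,0,0,0,0,0.7]
    - [0.09,-0.5,0,0,0,0,0.7]
    - [0.09,-0.5,0,0,0,0,0.7]
    - [0.09,-0.5,0,0,0,0,0.7]
    - [0.09,-0.5,0,0,0,0,0.7]
    - [0.09,-0.5,0,0,0,0,0.7]
    - [0.09,-0.5,0,0,0,0,0.7]
    - [0.09,-0.5,0,0,0,0,0.7]

```text
t: 8.3
tool_pos: [0.4968, -0.1145, 0.0078]
tool_rot: [-3.115, -0.404, -0.0]
contact_force: [0.2, 3.5, 5.5]
opening: 0.0662
```

carry_out:
  series:
    - [0.04,-0.2,0,0,0,0,0.7]
    - [0,0,0,0,0,0,0.7]

```text
t: 8.5
tool_pos: [0.498, -0.1203, 0.0079]
tool_rot: [3.114, 0.402, 0.001]
contact_force: [0.0, -2.2, 3.6]
opening: 0.066
```

Run:
```python
from station import ctrl
import cv2, numpy as np
fs=[]
for n,(a,b,c,d) in (('side',(230,140,350,270)),('top',(250,150,370,280))):
    f=ctrl.get_image(n)['frame'][b:d,a:c]; fs.append(cv2.resize(f,None,fx=3,fy=3,interpolation=cv2.INTER_CUBIC))
cv2.imwrite('pics/slid.png',np.hstack(fs))
```

```text
(no output)
```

View pics/slid.png

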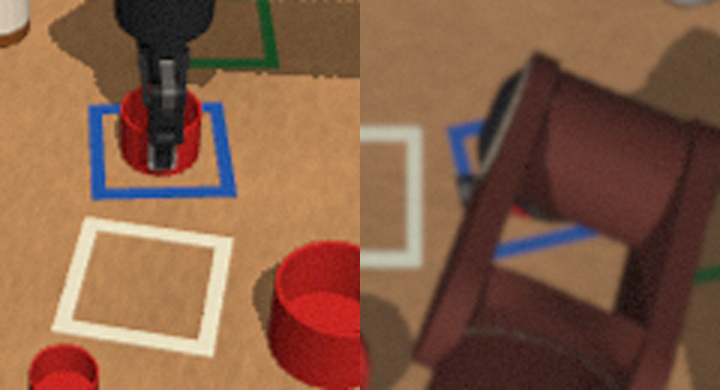

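The cup stands inside the blue square: in the side image it is around (284,183), with tape visible around it. Now I'll release it and go up.

carry_out:
  series:
    - [0,0,0,0,0,0,0.8]
    - [0,0,0,0,0,0,0.9]
    - [0,0,0,0,0,0,1]
    - [0,0,0,0,0,0,1]
    - [0,0,0,0,0,0,1]
    - [0,0,0.4,0,0,0,1]
    - [0,0,0.5,0,0,0,1]
    - [0,0,0.5,0,0,0,1]
    - [0,0,1,0,0,0,1]
    - [0,0,1,0,0,0,1]
    - [0,0,1,0,0,0,1]
    - [0,0,1,0,0,0,1]

```text
t: 9.8
tool_pos: [0.4979, -0.1187, 0.1452]
tool_rot: [3.115, 0.404, 0.003]
contact_force: [0.4, -0.0, 0.4]
opening: 0.0853
```

carry_out:
  series:
    - [0.12,0.92,0.5,0,0,-0.26,1]
    - [0.12,0.92,0.5,0,0,-0.26,1]
    - [0.12,0.92,0,0,0,-0.26,1]
    - [0.12,0.92,0,0,0,-0.26,1]
    - [0.12,0.92,0,0,0,-0.26,1]
    - [0.12,0.92,0,0,0,-0.26,1]
    - [0.12,0.92,0,0,0,-0.26,1]
    - [0.12,0.92,0,0,0,-0.26,1]
    - [0.12,0.92,0,0,0,-0.26,1]
    - [0.12,0.92,0,0,0,-0.26,1]
    - [0.12,0.92,0,0,0,0,1]
    - [0.12,0.92,0,0,0,0,1]

```text
t: 11.0
tool_pos: [0.534, 0.1585, 0.1692]
tool_rot: [-3.141, 0.003, -0.003]
contact_force: [0.1, 0.6, -0.2]
opening: 0.0854
```

carry_out:
  series:
    - [0.12,0.92,0,0,0,0,1]
    - [0.12,0.92,0,0,0,0,1]
    - [0.12,0.92,0,0,0,0,1]
    - [0.12,0.92,0,0,0,0,1]
    - [0.12,0.92,0,0,0,0,1]
    - [0.12,0.92,0,0,0,0,1]
    - [0,0,-0.6,0,0,0,1]
    - [0,0,-0.6,0,0,0,1]
    - [0,0,0,0,0,0,1]

```text
t: 11.9
tool_pos: [0.5494, 0.2939, 0.1339]
tool_rot: [3.139, -0.004, -0.009]
contact_force: [-0.5, -0.3, -0.1]
opening: 0.0854
```

```bash
cat > cupfit.py <<'E'
from h import *
from scipy.optimize import minimize
iou=lambda a,b:(a&b).sum()/(a|b).sum()
def blob(p,x,y):
    m=redmask(p['frame']); g=mask_poly(proj(p,cyl(x,y,.06,.045))); 
    nc,l,s,ce=cv2.connectedComponentsWithStats((m&g).astype(np.uint8)); i=1+np.argmax(s[1:,4]); return l==i
def cupfit(ps,x,y):
    B=[blob(p,x,y) for p in ps]
    f=lambda v:-sum(iou(mask_poly(proj(p,cyl(v[0]/100,v[1]/100,.0325,.045))),b) for p,b in zip(ps,B))
    x0=np.array([x*100,y*100]); R=minimize(f,x0,method='Nelder-Mead',options=dict(initial_simplex=np.r_[[x0],x0+.7*np.eye(2)],xatol=1e-3)); return R.x/100,R.fun/len(ps)
E
python3 - <<'E'
from station import ctrl
import cv2, numpy as np
from cupfit import *
s=ctrl.get_image('side'); t=ctrl.get_image('top')
print(ctrl.get_obs()['tool_pos'],ctrl.get_obs()['tool_rot'])
for ps in ([s],[t],[s,t]): print(cupfit(ps,.4955,-.119))
cv2.imwrite('pics/s2.png',s['frame']); cv2.imwrite('pics/t2.png',t['frame'])
fs=[cv2.resize(f['frame'][b:d,a:c],None,fx=3,fy=3,interpolation=cv2.INTER_CUBIC) for f,(a,b,c,d) in ((s,(150,220,280,370)),(t,(90,110,220,260)))]
cv2.imwrite('pics/pb.png',np.hstack(fs))
E
```

```text
[0.5508501  0.29426803 0.13635162] [ 3.14053903 -0.00501413 -0.00347553]
(array([ 0.49547266, -0.1195332 ]), np.float64(-0.48320413436692505))
(array([ 0.49781396, -0.11923926]), np.float64(-0.8724035608308606))
(array([ 0.49534662, -0.1192117 ]), np.float64(-0.6765133097870129))
```

View pics/pb.png

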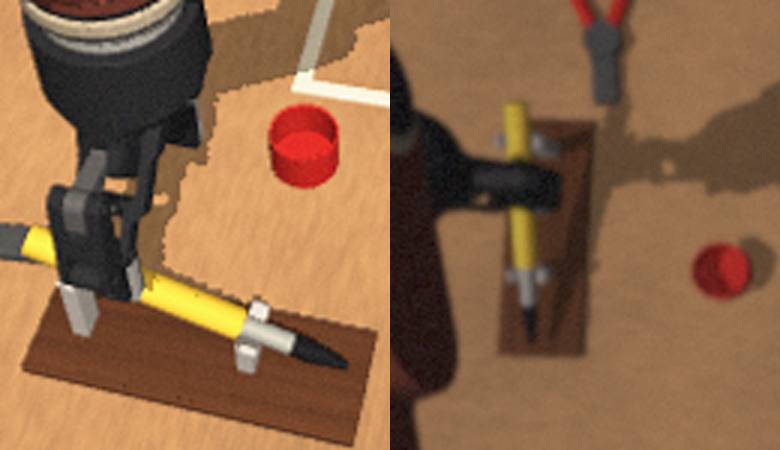

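View pics/s2.png

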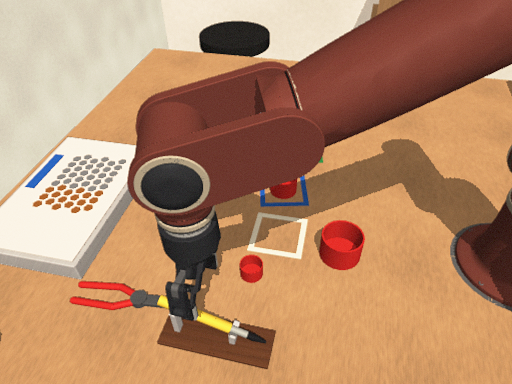

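The cup is in the blue square, within about 1–2 mm of its centre. The gripper stands above the brush handle, between the cradles, at about (183,300) in the side image. I'll descend.

carry_out:
  series:
    - [0.1,-0.03,-0.6,0,0,0,1]
    - [0,0,-0.6,0,0,0,1]
    - [0,0,-0.6,0,0,0,1]
    - [0,0,-0.6,0,0,0,1]
    - [0,0,-0.6,0,0,0,1]
    - [0,0,-0.4,0,0,0,1]
    - [0,0,0,0,0,0,1]
    - [0,0,0,0,0,0,1]

```text
t: 12.8
tool_pos: [0.5542, 0.2947, 0.0525]
tool_rot: [3.142, -0.003, -0.0]
contact_force: [-1.0, -0.3, 0.3]
opening: 0.0852
```

Run:
```python
from station import ctrl
import cv2, numpy as np
s=ctrl.get_image('side'); t=ctrl.get_image('top'); o=ctrl.get_obs()
print(o['tool_pos'],o['tool_rot'],o['contact_force'],o['q'])
fs=[cv2.resize(f['frame'][b:d,a:c],None,fx=3,fy=3,interpolation=cv2.INTER_CUBIC) for f,(a,b,c,d) in ((s,(150,220,280,370)),(t,(90,110,220,260)))]
cv2.imwrite('pics/pb2.png',np.hstack(fs))
```

```text
[0.5548481  0.2950032  0.05359377] [-3.14092289e+00  3.30088936e-03 -2.68485980e-03] [-0.01805953 -0.243476    0.59617182] [3.70316721e-01 2.26562643e-01 1.73426975e+00 1.11116397e-06
 1.17892520e+00 1.94321448e+00]
```

View pics/pb2.png

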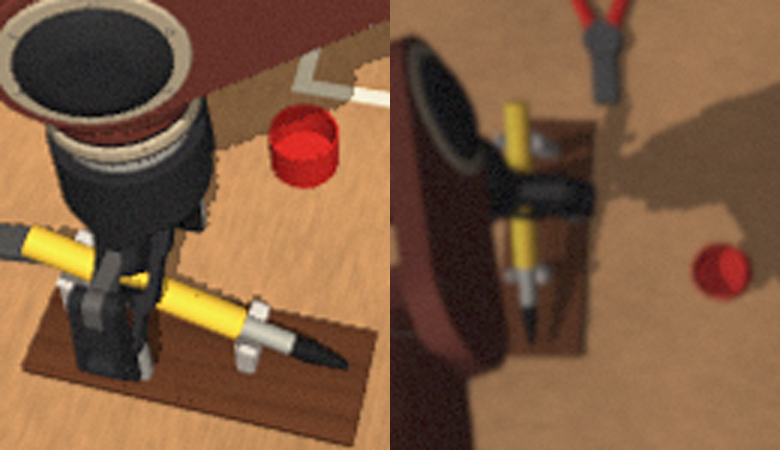

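The fingers straddle the handle, clear of both cradles. I'll make a small correction and close.

carry_out:
  series:
    - [0,-0.04,-0.3,0,0,0,1]
    - [0,0,0,0,0,0,0.7]
    - [0,0,0,0,0,0,0.5]
    - [0,0,0,0,0,0,0.35]
    - [0,0,0,0,0,0,0.28]
    - [0,0,0,0,0,0,0.22]
    - [0,0,0,0,0,0,0.15]
    - [0,0,0,0,0,0,0.1]
    - [0,0,0,0,0,0,0.1]
    - [0,0,0,0,0,0,0.1]
  grip_force: 35

```text
t: 13.9
tool_pos: [0.5542, 0.2925, 0.0453]
tool_rot: [3.139, -0.003, -0.0]
contact_force: [-1.9, -5.4, 1.4]
opening: 0.0171
```

Run:
```python
from station import ctrl
import cv2, numpy as np
s=ctrl.get_image('side'); t=ctrl.get_image('top'); o=ctrl.get_obs()
print(o['tool_pos'],o['tool_rot'],o['contact_force'],o['q'],o['opening'])
fs=[cv2.resize(f['frame'][b:d,a:c],None,fx=3,fy=3,interpolation=cv2.INTER_CUBIC) for f,(a,b,c,d) in ((s,(150,220,280,370)),(t,(90,110,220,260)))]
cv2.imwrite('pics/g.png',np.hstack(fs))
```

```text
[0.55420546 0.29254365 0.0453459 ] [ 3.13927171e+00 -3.02457884e-03 -3.72581096e-04] [-1.17923348 -4.48605833  2.4506527 ] [ 0.3679402   0.23547044  1.73940445 -0.00225879  1.16777647  1.94155045] 0.016645853827148942
```

View pics/g.png

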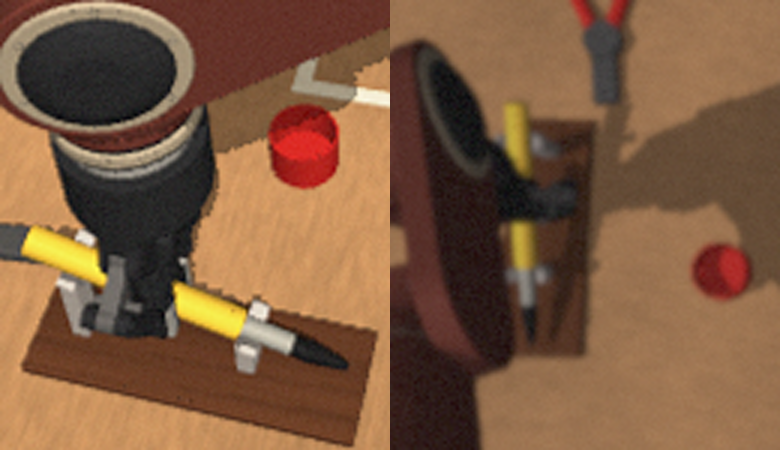

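carry_out:
  series:
    - [0,0,0.2,0,0,0,0.1]
    - [0,0,0.4,0,0,0,0.1]
    - [0,0,0.6,0,0,0,0.1]
    - [0,0,0.8,0,0,0,0.1]
    - [0,0,0.8,0,0,0,0.1]
    - [0,0,0.8,0,0,0,0.1]
    - [0,0,0.8,0,0,0,0.1]
    - [0,0,0.8,0,0,0,0.1]
    - [0,0,0.8,0,0,0,0.1]
    - [0,0,0.4,0,0,0,0.1]
    - [0,0,0,0,0,0,0.1]

```text
t: 15.1
tool_pos: [0.5553, 0.2943, 0.2083]
tool_rot: [-3.139, 0.003, -0.008]
contact_force: [-0.3, -0.4, -0.6]
opening: 0.0167
```

Run:
```python
from station import ctrl
import cv2, numpy as np
s=ctrl.get_image('side'); t=ctrl.get_image('top'); o=ctrl.get_obs()
print(o['t'],o['tool_pos'],o['tool_rot'],o['contact_force'],o['q'],o['opening'])
fs=[cv2.resize(f['frame'][b:d,a:c],None,fx=2.4,fy=2.4,interpolation=cv2.INTER_CUBIC) for f,(a,b,c,d) in ((s,(120,160,280,370)),(t,(50,80,220,290)))]
cv2.imwrite('pics/l.png',np.hstack(fs)); cv2.imwrite('pics/l_s.png',s['frame'])
```

```text
15.2 [0.55387288 0.29372158 0.2048847 ] [-3.14149195e+00  3.28128161e-03  2.37016886e-04] [ 0.05026464 -0.57886086 -1.42388126] [3.68899128e-01 7.43203397e-02 1.63472768e+00 1.48253826e-04
 1.43264954e+00 1.94176403e+00] 0.01676261837778685
```

View pics/l.png

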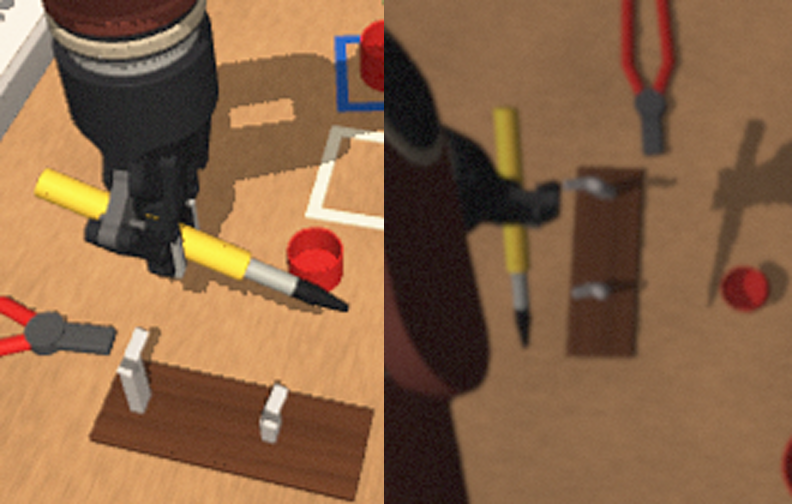

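The brush is lifted, still at its 20° slope, and held firmly. Next I tilt it tip-down and carry it to the cup.

carry_out:
  series:
    - [0,-0.5,0,0,-0.5,0,0.1]
    - [0,-0.8,0,0,-0.7,0,0.1]
    - [0,-0.8,0,0,-0.7,0,0.1]
    - [0,-0.8,0,0,-0.7,0,0.1]
    - [0,-0.8,0,0,-0.7,0,0.1]
    - [0,-0.8,0,0,-0.7,0,0.1]
    - [0,-0.8,0,0,-0.7,0,0.1]
    - [0,-0.8,0,0,-0.7,0,0.1]
    - [0,-0.8,0,0,-0.7,0,0.1]
    - [0,-0.8,0,0,-0.7,0,0.1]
    - [0,-0.8,0,0,-0.2,0,0.1]
    - [0,-0.8,0,0,0,0,0.1]

```text
t: 16.4
tool_pos: [0.5521, 0.0607, 0.2016]
tool_rot: [-2.952, 0.003, -1.071]
contact_force: [0.3, 0.8, -0.0]
opening: 0.0166
```

carry_out:
  series:
    - [0,-0.8,0,0,0,0,0.1]
    - [0,-0.8,0,0,0,0,0.1]
    - [0,-0.8,0,0,0,0,0.1]
    - [0,-0.8,0,0,0,0,0.1]
    - [0,-0.8,0,0,0,0,0.1]
    - [0,-0.8,0,0,0,0,0.1]
    - [0,-0.8,0,0,0,0,0.1]
    - [0,-0.8,0,0,0,0,0.1]
    - [0,-0.4,0,0,0,0,0.1]
    - [0,0,0,0,0,0,0.1]
    - [0,0,0,0,0,0,0.1]

```text
t: 17.5
tool_pos: [0.5535, -0.1085, 0.2035]
tool_rot: [-2.951, 0.004, -1.073]
contact_force: [0.3, 1.0, -0.5]
opening: 0.0169
```

```bash
cat > tip.py <<'E'
from station import ctrl
import sys
from h import *
from scipy.spatial.transform import Rotation as Ro
def state():
    o=ctrl.get_obs(); R=Ro.from_rotvec(o['tool_rot']).as_matrix(); p=np.array(o['tool_pos'])
    R0=np.diag([1.,-1,-1]); rt=R0.T@np.array([-.1069,0,-.0198]); rd=R0.T@np.array([-np.cos(np.radians(20)),0,-np.sin(np.radians(20))])
    return o,p+R@rt,R@rd
if __name__=='__main__':
    s=ctrl.get_image('side'); t=ctrl.get_image('top'); o,tip,d=state()
    print(o['t'],np.round(o['tool_pos'],4),np.round(o['tool_rot'],3),np.round(o['contact_force'],1),np.round(o['q'],2),o['opening'])
    print('tip',tip.round(4),'slope',np.degrees(np.arcsin(-d[2])),d.round(3))
    fs=[]
    for n,f in (('side',s),('top',t)):
        uv=proj(f,[tip,tip-.195*d]); print(n,'tip px model',uv[0].round(1),[(np.round(np.array(m['position'])*[512,384],1).tolist(),round(m['p'],2)) for m in ctrl.mark_of(f,'brush_tip')[:2]])
        cv2.imwrite(f'pics/{sys.argv[1]}_{n}.png',f['frame'])
        im=cv2.resize(f['frame'],None,fx=3,fy=3,interpolation=cv2.INTER_CUBIC); 
        q=np.round((uv+.5)*3).astype(int)
        cv2.circle(im,tuple(int(v) for v in q[0]),5,(0,255,0),1)
        c=(proj(f,[[.497,-.119,.09]])[0]*3).astype(int); im=im[max(0,c[1]-280):c[1]+200,max(0,c[0]-195):c[0]+195]; fs.append(im)
    h=min(i.shape[0] for i in fs); cv2.imwrite(f'pics/{sys.argv[1]}.png',np.hstack([i[-h:] for i in fs]))
E
python3 tip.py d1
```

```text
17.6 [ 0.5538 -0.108   0.2042] [-2.950e+00  2.000e-03 -1.075e+00] [ 0.4  0.5 -1.1] [-0.47 -0.5   2.23  0.42  0.81  0.9 ] 0.01706920179525974
tip [ 0.4846 -0.1078  0.1202] slope 60.03731492268919 [-0.499  0.002 -0.866]
side tip px model [288. 154.] [([288.5, 153.2], 0.81), ([216.8, 335.7], 0.24)]
top tip px model [308.4 212.7] []
```

View pics/d1.png

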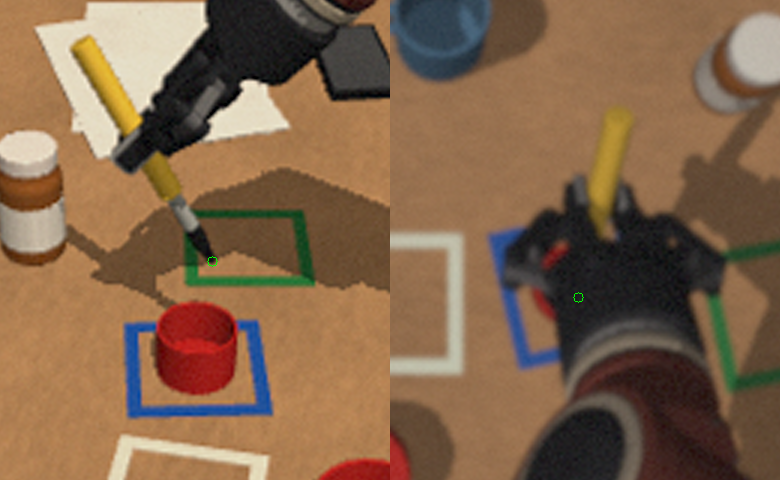

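The model tip (green circle) falls right on the bristle end in the side view, at about (288,154). The cup is upright in the blue square. I'll lower to just above the rim.

carry_out:
  series:
    - [0.1,-0.23,0,0,0,0,0.1]
    - [0.08,-0.23,-0.4,0,0,0,0.1]
    - [0,0,-0.6,0,0,0,0.1]
    - [0,0,-0.6,0,0,0,0.1]
    - [0,0,-0.6,0,0,0,0.1]
    - [0,0,-0.2,0,0,0,0.1]
    - [0,0,0,0,0,0,0.1]
    - [0,0,0,0,0,0,0.1]

```text
t: 18.5
tool_pos: [0.5588, -0.1204, 0.1453]
tool_rot: [-2.95, 0.003, -1.078]
contact_force: [-1.0, 0.1, -0.6]
opening: 0.017
```

```bash
python3 tip.py d2
```

```text
18.6 [ 0.5592 -0.1206  0.1462] [ 2.95  -0.003  1.08 ] [-0.6 -0.1 -1.2] [-0.5  -0.39  2.27  0.5   0.69  0.78] 0.016708415958915528
tip [ 0.4903 -0.1204  0.0621] slope 60.20003321533855 [-0.497  0.001 -0.868]
side tip px model [285.6 170.1] [([284.1, 171.1], 0.97)]
top tip px model [310.3 211.2] []
```

View pics/d2.png

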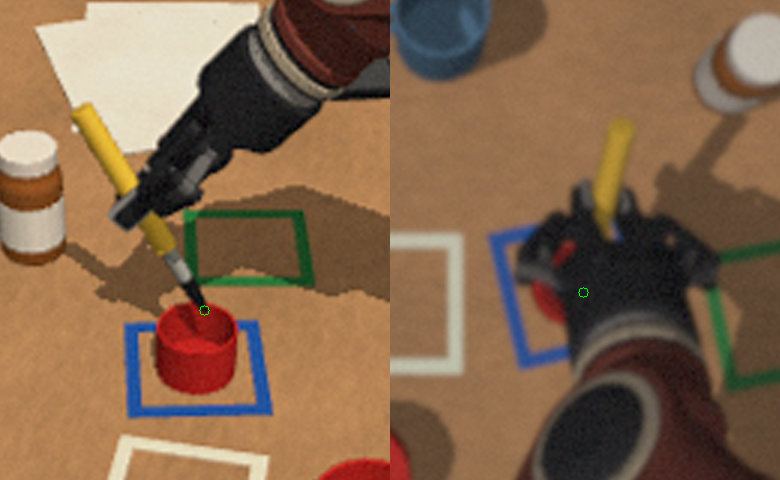

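The tip is centred over the cup mouth. Now I dip it about 48 mm, which leaves it roughly 8–9 mm above the cup floor.

carry_out:
  series:
    - [0,0,-0.3,0,0,0,0.1]
    - [0,0,-0.35,0,0,0,0.1]
    - [0,0,-0.35,0,0,0,0.1]
    - [0,0,-0.35,0,0,0,0.1]
    - [0,0,-0.3,0,0,0,0.1]
    - [0,0,-0.25,0,0,0,0.1]
    - [0,0,0,0,0,0,0.1]
    - [0,0,0,0,0,0,0.1]
    - [0,0,0,0,0,0,0.1]

```text
t: 19.6
tool_pos: [0.559, -0.1205, 0.0982]
tool_rot: [-2.95, 0.003, -1.079]
contact_force: [0.3, 0.2, -0.8]
opening: 0.0172
```

```bash
python3 tip.py d3
```

```text
19.7 [ 0.5589 -0.1205  0.0982] [-2.95   0.003 -1.079] [-0.3  0.3 -0.7] [-0.5  -0.31  2.29  0.58  0.6   0.69] 0.01718737298226935
tip [ 0.49   -0.1203  0.0142] slope 60.16318206555091 [-0.498  0.002 -0.867]
side tip px model [285.  185.2] [([229.5, 149.6], 0.6)]
top tip px model [307.4 211.9] []
```

View pics/d3.png

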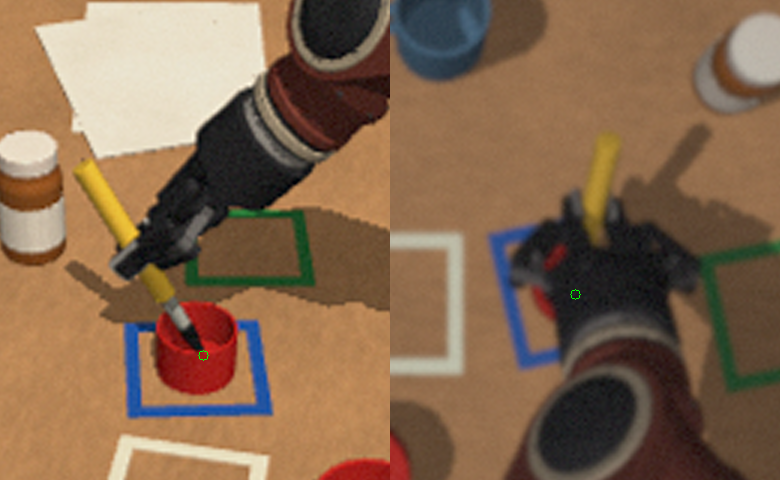

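The tip is at z ≈ 0.014, about 31 mm below the rim, with no contact force and the cup still in place. I'll withdraw and go back.

carry_out:
  series:
    - [0,0,0.25,0,0,0,0.1]
    - [0,0,0.4,0,0,0,0.1]
    - [0,0,0.4,0,0,0,0.1]
    - [0,0,0.4,0,0,0,0.1]
    - [0,0,0.4,0,0,0,0.1]
    - [0,0,0.6,0,0,0,0.1]
    - [0,0,0.6,0,0,0,0.1]
    - [0,0,0.6,0,0,0,0.1]
    - [0,0,0.6,0,0,0,0.1]
    - [0,0.3,0.05,0,0,0,0.1]
    - [0,0.6,0,0,0,0,0.1]
    - [0,0.8,0,0,0,0,0.1]

```text
t: 21.0
tool_pos: [0.5583, -0.0775, 0.2048]
tool_rot: [-2.951, 0.005, -1.076]
contact_force: [-0.2, 0.8, -1.1]
opening: 0.0168
```

carry_out:
  series:
    - [0,0.8,0,0,0,0,0.1]
    - [0,0.8,0,0,0,0,0.1]
    - [0,0.8,0,0,0,0,0.1]
    - [0,0.8,0,0,0.2,0,0.1]
    - [0,0.8,0,0,0.7,0,0.1]
    - [0,0.8,0,0,0.7,0,0.1]
    - [0,0.8,0,0,0.7,0,0.1]
    - [0,0.8,0,0,0.7,0,0.1]
    - [0,0.8,0,0,0.7,0,0.1]
    - [0,0.8,0,0,0.7,0,0.1]
    - [0,0.8,0,0,0.7,0,0.1]
    - [0,0.8,0,0,0.7,0,0.1]

```text
t: 22.2
tool_pos: [0.5581, 0.1635, 0.2047]
tool_rot: [3.136, -0.003, 0.183]
contact_force: [0.7, -0.1, -1.5]
opening: 0.0167
```

carry_out:
  series:
    - [0,0.8,0,0,0.7,0,0.1]
    - [0,0.8,0,0,0.5,0,0.1]
    - [0,0.8,0,0,0,0,0.1]
    - [0,0.8,0,0,0,0,0.1]
    - [0,0.8,0,0,0,0,0.1]
    - [0,0.6,0,0,0,0,0.1]
    - [0,0.4,0,0,0,0,0.1]
    - [0,0,0,0,0,0,0.1]
    - [0,0,0,0,0,0,0.1]

```text
t: 23.1
tool_pos: [0.5585, 0.2869, 0.2049]
tool_rot: [3.141, -0.003, -0.0]
contact_force: [0.0, -0.8, -0.4]
opening: 0.0166
```

```bash
python3 tip.py r1
python3 - <<'E'
import cv2,numpy as np
s=cv2.imread('pics/r1_side.png');t=cv2.imread('pics/r1_top.png')
fs=[cv2.resize(f[b:d,a:c],None,fx=2.4,fy=2.4,interpolation=cv2.INTER_CUBIC) for f,(a,b,c,d) in ((s,(120,160,280,370)),(t,(50,80,220,290)))]
cv2.imwrite('pics/r1z.png',np.hstack(fs))
E
```

```text
23.2 [0.5587 0.2865 0.205 ] [ 3.141 -0.005 -0.   ] [ 0.3  0.1 -0.5] [ 0.36  0.08  1.63 -0.    1.43  1.93] 0.016439701451469592
tip [0.4518 0.2868 0.1852] slope 19.999509579799764 [-0.94   0.003 -0.342]
side tip px model [263.2 284.1] [([260.1, 284.9], 0.91)]
top tip px model [113.2 222.7] [([114.2, 221.5], 0.65), ([306.5, 206.6], 0.26)]
```

View pics/r1z.png

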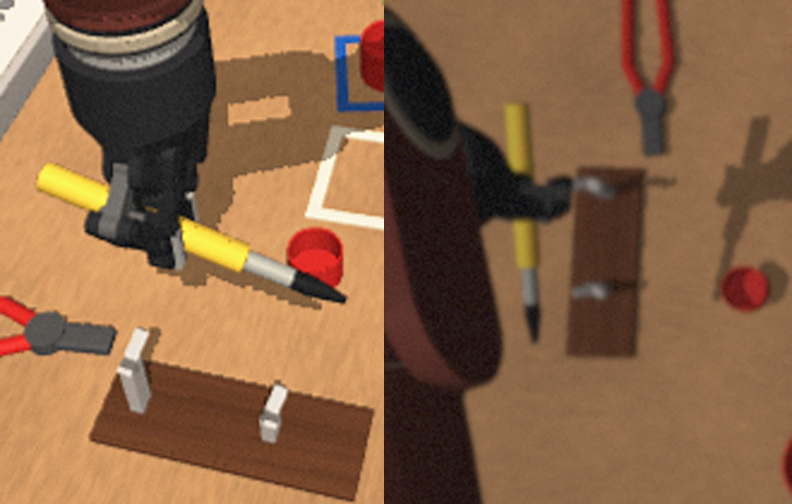

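carry_out:
  series:
    - [-0.07,0.12,-0.3,0,0,0,0.1]
    - [-0.07,0.11,-0.6,0,0,0,0.1]
    - [0,0,-0.7,0,0,0,0.1]
    - [0,0,-0.7,0,0,0,0.1]
    - [0,0,-0.7,0,0,0,0.1]
    - [0,0,-0.7,0,0,0,0.1]
    - [0,0,-0.6,0,0,0,0.1]
    - [0,0,-0.5,0,0,0,0.1]
    - [0,0,-0.4,0,0,0,0.1]
    - [0,0,0,0,0,0,0.1]
    - [0,0,0,0,0,0,0.1]

```text
t: 24.4
tool_pos: [0.5554, 0.293, 0.0753]
tool_rot: [-3.141, 0.003, -0.001]
contact_force: [0.2, 0.2, 0.6]
opening: 0.0168
```

```bash
python3 tip.py r2
python3 - <<'E'
import cv2,numpy as np
s=cv2.imread('pics/r2_side.png');t=cv2.imread('pics/r2_top.png')
fs=[cv2.resize(f[b:d,a:c],None,fx=3,fy=3,interpolation=cv2.INTER_CUBIC) for f,(a,b,c,d) in ((s,(150,220,280,370)),(t,(90,110,220,260)))]
cv2.imwrite('pics/r2z.png',np.hstack(fs))
E
```

```text
24.5 [0.5559 0.2932 0.0762] [-3.141e+00  3.000e-03 -3.000e-03] [ 0.4  0.4 -0.5] [ 0.37  0.2   1.72 -0.    1.22  1.94] 0.01685910484211843
tip [0.449  0.2935 0.0562] slope 20.11113498013361 [-0.939  0.002 -0.344]
side tip px model [264. 333.] [([261.3, 335.6], 0.77)]
top tip px model [132.5 223.9] [([134.3, 219.2], 0.94), ([360.2, 146.2], 0.55)]
```

View pics/r2z.png

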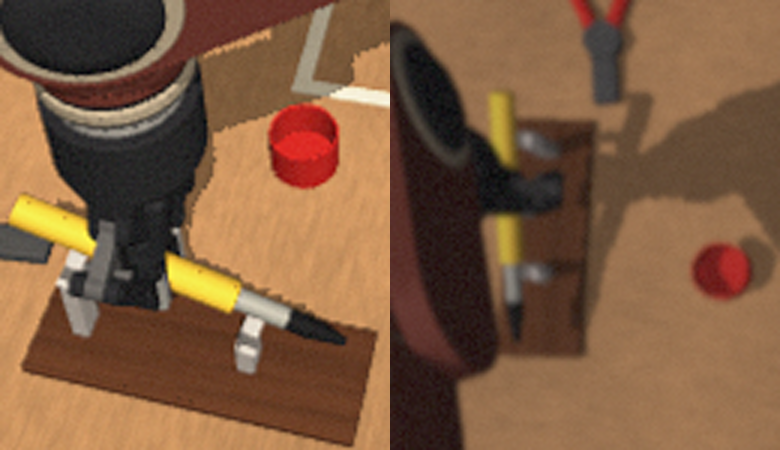

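Aligned over the cradles, about 30 mm above them. I'll lower the rest slowly.

carry_out:
  series:
    - [-0.02,-0.02,-0.25,0,0,0,0.1]
    - [0,0,-0.25,0,0,0,0.1]
    - [0,0,-0.25,0,0,0,0.1]
    - [0,0,-0.2,0,0,0,0.1]
    - [0,0,-0.12,0,0,0,0.1]
    - [0,0,0,0,0,0,0.1]
    - [0,0,0,0,0,0,0.1]

```text
t: 25.3
tool_pos: [0.5547, 0.2925, 0.0483]
tool_rot: [-3.142, 0.004, -0.0]
contact_force: [0.0, 1.0, -1.0]
opening: 0.0169
```

```bash
python3 tip.py r3
python3 - <<'E'
import cv2,numpy as np
s=cv2.imread('pics/r3_side.png');t=cv2.imread('pics/r3_top.png')
fs=[cv2.resize(f[b:d,a:c],None,fx=3,fy=3,interpolation=cv2.INTER_CUBIC) for f,(a,b,c,d) in ((s,(150,220,280,370)),(t,(90,110,220,260)))]
cv2.imwrite('pics/r3z.png',np.hstack(fs))
E
```

```text
25.4 [0.5549 0.2926 0.0487] [-3.141e+00  3.000e-03 -1.000e-03] [-0.5  0.1 -0.9] [ 0.37  0.23  1.74 -0.    1.17  1.94] 0.017011002855952206
tip [0.448  0.2928 0.0288] slope 20.04017458691291 [-0.939  0.002 -0.343]
side tip px model [264.7 340.8] []
top tip px model [136.8 224.3] [([136.1, 221.5], 0.57)]
```

View pics/r3z.png

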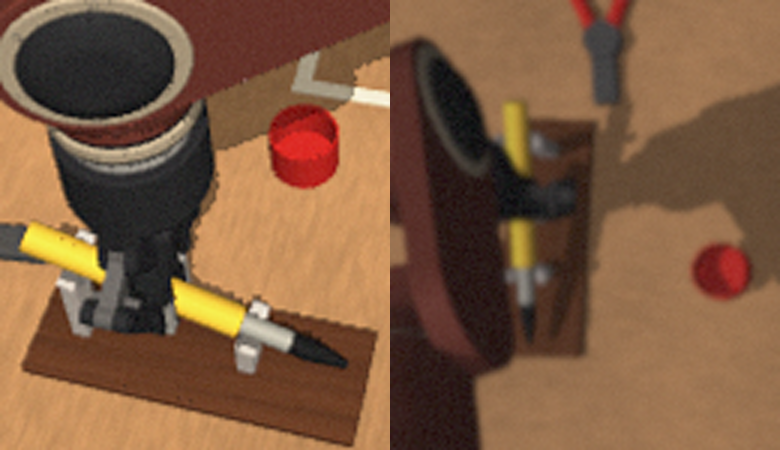

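carry_out:
  series:
    - [0,0,-0.06,0,0,0,0.1]
    - [0,0,-0.06,0,0,0,0.1]
    - [0,0,0,0,0,0,0.1]
    - [0,0,0,0,0,0,0.1]

```text
t: 25.9
tool_pos: [0.5548, 0.2925, 0.0456]
tool_rot: [-3.142, 0.003, -0.001]
contact_force: [-0.2, 0.4, 1.9]
opening: 0.0167
```

The first touch shows, at +2 N. I'll open slowly, then go straight up.

carry_out:
  series:
    - [0,0,-0.02,0,0,0,0.2]
    - [0,0,0,0,0,0,0.24]
    - [0,0,0,0,0,0,0.28]
    - [0,0,0,0,0,0,0.35]
    - [0,0,0,0,0,0,0.5]
    - [0,0,0,0,0,0,0.7]
    - [0,0,0,0,0,0,0.9]
    - [0,0,0,0,0,0,1]
    - [0,0,0,0,0,0,1]
    - [0,0,0,0,0,0,1]
    - [0,0,0,0,0,0,1]
  grip_force: 20

```text
t: 27.0
tool_pos: [0.5546, 0.2924, 0.0448]
tool_rot: [-3.142, 0.004, -0.0]
contact_force: [0.2, 0.9, -0.2]
opening: 0.0855
```

carry_out:
  series:
    - [0,0,0.3,0,0,0,1]
    - [0,0,0.5,0,0,0,1]
    - [0,0,0.8,0,0,0,1]
    - [0,0,0.8,0,0,0,1]
    - [0,0,0.8,0,0,0,1]
    - [0,0,0.8,0,0,0,1]
    - [0,0,0.8,0,0,0,1]
    - [0,0,0.8,0,0,0,1]
    - [0,0,0.8,0,0,0,1]
    - [0,-0.8,0,0,0,0,1]
    - [0,-0.8,0,0,0,0,1]
    - [0,-0.8,0,0,0,0,1]

```text
t: 28.2
tool_pos: [0.5549, 0.232, 0.2067]
tool_rot: [-3.141, 0.003, -0.003]
contact_force: [0.9, -1.1, -0.9]
opening: 0.0852
```

carry_out:
  series:
    - [-0.5,-0.8,0,0,0,0,1]
    - [-0.5,-0.8,0,0,0,0,1]
    - [-0.5,-0.8,0,0,0,0,1]
    - [-0.5,-0.8,0,0,0,0,1]
    - [0,0,0,0,0,0,1]
    - [0,0,0,0,0,0,1]

```text
t: 28.8
tool_pos: [0.505, 0.1525, 0.2061]
tool_rot: [-3.141, 0.005, -0.003]
contact_force: [0.3, -0.2, 0.3]
opening: 0.0853
```

Run:
```python
from station import ctrl
import cv2, numpy as np
from cupfit import *
s=ctrl.get_image('side'); t=ctrl.get_image('top'); o=ctrl.get_obs(); P={'side':s,'top':t}
print(o['t'],o['tool_pos'],o['contact_force'],o['opening'])
for ps in ([s],[t]): print(cupfit(ps,.4965,-.119))
M={}
for n,(a,b,c,d) in {'side':(150,290,240,340),'top':(120,135,142,215)}.items():
    h=cv2.cvtColor(P[n]['frame'],cv2.COLOR_BGR2HSV); m=(abs(h[...,0].astype(int)-24)<9)&(h[...,1]>(160 if n=='side' else 150))&(h[...,2]>(80 if n=='side' else 130)); k=np.zeros_like(m);k[b:d,a:c]=m[b:d,a:c]
    nc,l,st,ce=cv2.connectedComponentsWithStats(k.astype(np.uint8)); i=1+np.argmax(st[1:,4]); print(n,st[i]); M[n]=l==i
f=lambda v:-sum(iou(mask_poly(proj(P[n],brush(v[0]/100,v[1]/100,v[2]/10))),M[n]) for n in M)
x0=np.array([53.8,29.3,np.pi*10])
for k in range(4):
    R=minimize(f,x0,method='Nelder-Mead',options=dict(initial_simplex=np.r_[[x0],x0+.8*np.eye(3)],xatol=1e-3)); x0=R.x
print('brush',R.x/[100,100,10],R.fun)
cv2.imwrite('pics/e_s.png',s['frame']); cv2.imwrite('pics/e_t.png',t['frame'])
fs=[cv2.resize(f['frame'][b:d,a:c],None,fx=3,fy=3,interpolation=cv2.INTER_CUBIC) for f,(a,b,c,d) in ((s,(150,220,280,370)),(t,(90,110,220,260)))]
cv2.imwrite('pics/e.png',np.hstack(fs))
```

```text
28.9 [0.50513301 0.15296018 0.20563389] [0.23521649 0.97848071 0.27833631] 0.08518134673041386
(array([ 0.49524902, -0.12036377]), np.float64(-0.9123711340206185))
(array([ 0.49950406, -0.11767514]), np.float64(-0.819672131147541))
side [157 295  75  39 893]Traceback (most recent call last):
  File "<stdin>", line 10, in <module>
    return _wrapfunc(a, 'argmax', axis=axis, out=out, **kwds)
    return bound(*args, **kwds)
ValueError: attempt to get argmax of an empty sequence
```

The arm hides the brush from the top camera. I'll move it further toward -y and look again.

carry_out:
  series:
    - [0,-0.8,0,0,0,0,1]
    - [0,-0.9,0.2,0,0,0,1]
    - [0,-0.9,0.2,0,0,0,1]
    - [0,-0.9,0.2,0,0,0,1]
    - [0,-0.9,0.2,0,0,0,1]
    - [0,-0.9,0.2,0,0,0,1]
    - [0,-0.9,0,0,0,0,1]
    - [0,0,0,0,0,0,1]
    - [0,0,0,0,0,0,1]

```text
t: 29.8
tool_pos: [0.5049, -0.0021, 0.2298]
tool_rot: [-3.141, 0.004, 0.0]
contact_force: [-0.0, 0.6, 0.1]
opening: 0.0853
```

Run:
```python
from station import ctrl
import cv2, numpy as np
from cupfit import *
s=ctrl.get_image('side'); t=ctrl.get_image('top'); o=ctrl.get_obs(); P={'side':s,'top':t}
print(o['t'],o['tool_pos'],o['contact_force'],o['opening'])
cv2.imwrite('pics/e_s.png',s['frame']); cv2.imwrite('pics/e_t.png',t['frame'])
fs=[cv2.resize(f['frame'][b:d,a:c],None,fx=3,fy=3,interpolation=cv2.INTER_CUBIC) for f,(a,b,c,d) in ((s,(150,220,280,370)),(t,(90,110,220,260)))]
cv2.imwrite('pics/e.png',np.hstack(fs))
M={}
for n,(a,b,c,d) in {'side':(150,290,240,340),'top':(120,135,142,215)}.items():
    h=cv2.cvtColor(P[n]['frame'],cv2.COLOR_BGR2HSV); m=(abs(h[...,0].astype(int)-24)<9)&(h[...,1]>(160 if n=='side' else 150))&(h[...,2]>(80 if n=='side' else 100)); k=np.zeros_like(m);k[b:d,a:c]=m[b:d,a:c]
    nc,l,st,ce=cv2.connectedComponentsWithStats(k.astype(np.uint8)); i=1+np.argmax(st[1:,4]); print(n,st[i]); M[n]=l==i
for N in (['side'],['side','top']):
  f=lambda v:-sum(iou(mask_poly(proj(P[n],brush(v[0]/100,v[1]/100,v[2]/10))),M[n]) for n in N)
  x0=np.array([53.8,29.3,np.pi*10])
  for k in range(4):
    R=minimize(f,x0,method='Nelder-Mead',options=dict(initial_simplex=np.r_[[x0],x0+.8*np.eye(3)],xatol=1e-3)); x0=R.x
  print('brush',R.x/[100,100,10],R.fun)
```

```text
29.9 [ 0.50474192 -0.00160175  0.22968163] [0.18150462 1.00744228 0.38609257] 0.08556548174205468
side [157 295  75  39 893]
top [128 144  11  55 438]
brush [0.53639191 0.2932792  3.14020315] -0.948936170212766
brush [0.53546789 0.29453711 3.13219771] -1.7016824538615474
```

View pics/e.png

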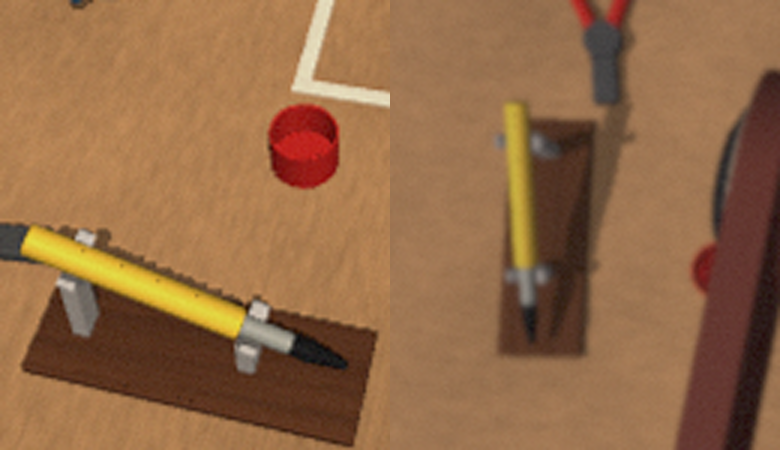

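View pics/e_s.png

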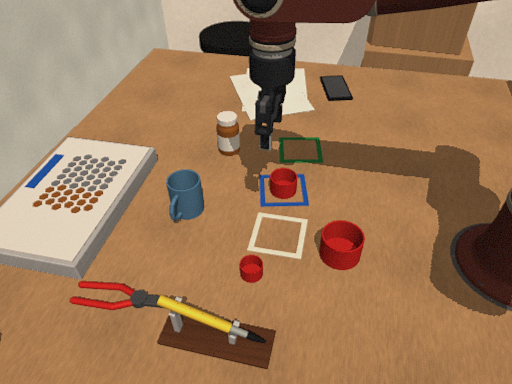

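View pics/e_t.png

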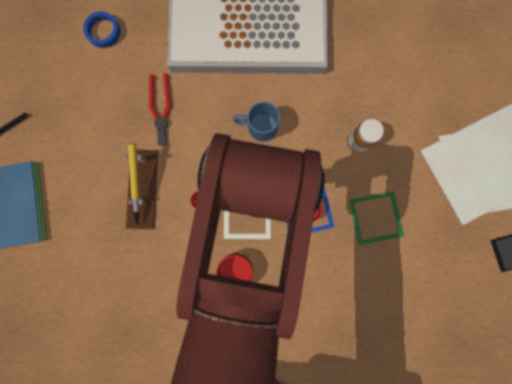

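The brush lies in both cradles, tip low, within about 1 mm of its first pose. The cup stands inside the blue square at about (284,184) in the side image, and the jar, mug and pliers haven't moved. I'm handing in.

```bash
python3 -c "
from station import ctrl
print(ctrl.finish_job()); print(ctrl.get_obs()['t'])"
```

```text
the job is handed in; nothing more can be done
None
the job is handed in; nothing more can be done
```

The job is done and handed in at about 30 s of robot time, well under the 72 s limit.

- **Cup:** I gripped the 66 mm cup lightly (20 N), slid it along the bench into the blue square and let go. The last fits put it at (0.495, -0.120) from the side view and (0.4995, -0.118) from the top view. The square's centre is about (0.496, -0.119) and the margin is 13 mm each way. The two views disagree by 4 mm; in the later of the two top pictures the arm partly hid the cup.
- **Dip:** I took the brush from its stand, tilted it to 60 degrees and dipped it. The tip went to z ≈ 0.014, about 31 mm below the rim and 9 mm above the cup floor. That depth comes from the arm's pose, because the cup wall hid the tip. No contact force showed.
- **Brush return:** I laid it back in both cradles, tip low. The side view fits its first pose to within 1 mm and the two-view fit to within 2 mm.
- **Other checks:** The jar, mug and pliers look unmoved in the last pictures. The gripper was open and touching nothing at the end. One check script crashed because the arm hid the brush from the top camera; I moved the arm aside and repeated the brush check.

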